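# Close the moulding vice to its gauge mark with the thumb wheel

## Robot

A 7-joint arm with a two-finger parallel gripper is mounted at the origin on a cart in front of the work surface, level with it; the furniture and walls round the work are solid. World frame = base frame: x ahead of the robot, y to its left, z up, the work surface at z = 0. Lengths are in m, angles in rad, forces in N, time in s.
With the tool pointing down it reaches from about 0.425 to 0.925 m from the base axis. Payload 6.8 kg.
Tool frame: the origin (TCP) lies between the finger pads; the fingertips stand 14 mm ahead of it and the grasp point (between the pads) lies 5 mm behind it; z points along the fingers, y is the line along which they close (so a half turn about z gives the same grasp; the last joint's range is limited). The gripper opens to 85 mm and grips with 20 to 120 N. Pads are 22 mm wide; open, the fingers measure 114 mm over their backs; the gripper's body (76 mm by 85 mm) begins 54 mm behind the grasp point. The pads swing forward as they close: fully open they stand 13 mm farther back than shut.
Start: joints at [1.207, 0.477, 0.022, 1.555, -0.011, 1.109, -0.083], TCP at [0.171, -0.653, 0.245] pointing down, gripper open.
Joint ranges: [-2.96, 2.96], [-0.34, 2.1], [-1.41, 1.46], [0.24, 2.44], [-1.37, 4.51], [0.17, 1.92], [-2.96, 2.96]. Speed limits (rad/s): [2.39, 2.39, 3.14, 3.14, 3.14, 3.14, 3.14].

## Interface

Orientations are given as a rotation vector (axis times angle).
In Python, from bench import r, eyes, ticket gives the robot as it stands. The module is installed in compiled form; this text tells all that it offers.
- The arm moves only by the tool arm_command, never from a script. Its argument "plan" is text: rows parted by semicolons, each of 4 numbers parted by spaces: the shift along the tool's x, y, z in m, then the turn about the tool's z in degrees. In form: tx ty tz yaw; .... A call has 1 to 20 rows; each row shifts and turns the commanded pose from where the row before left it, along the tool's axes as they then stand; what a row does not reach is not made up. A row lasts 1/8 s, in which the tool goes at most 62.5 mm and 10.7 degrees, less where a joint would pass 70% of its speed; a pose out of reach is approached as far as the arm can. A call is refused whole if a number of a shift passes 0.0625 or a number of a turn 10.7, either way. A call with a gripper value outside its range is refused whole. "hand" is the closure, from -1 (fully open) to 1 (shut), set as the call begins (left out, the last holds). The fingers move at their own pace and stop on an object; "grip_force" is the grip in N (left out, the last holds). Time passes only in rows, so rows that do not move let the fingers close. It gives the time, the measured TCP pose, the force, the opening and the grip force at its end, in the units of the state.
- r.get_obs(): the state, without advancing time (a new reading comes with each control period).
- eyes.grab_frame(name): name is "scene" or "top" or "wrist"; returns (picture, depth): 400x640x3 uint8, red, green, blue; 400x640 float32, m along the optical axis (not along the pixel's ray), 0 where there is no reading.
- eyes.calibration(name): a dict with "fov_y" (degrees; the focal length in pixels is half the picture's height over the tangent of half this angle, whatever the lens; pixels are square), "cx", "cy" (the principal point, pixels), "origin" and "attitude" of the camera in the world; the wrist camera has in their place "tool_from_camera" (4x4, takes a point from camera to tool coordinates, whose origin is the TCP and whose axes are the flange's). Camera axes: x right, y up, looking along -z (the intrinsics and any distortion apply to the point x, -y, -z); pixel columns grow to the right and rows downward; lengths in m; the calibration is good to about 2 mm. A picture is of the moment at which its call begins: read the wrist's pose just before it. calibration takes no time and is no camera call.
- ticket.hand_in(): hands the job in; it is judged then, once.
The state is a dict: "clock": time; "joints": joint angles; "qvel": joint speeds; "tau": joint torques, N m; "tcp_pos": TCP position; "orientation": TCP orientation; "contact_force": force on the tool from outside, world axes, zero at the start; "moment": the same for the moment, N m; "grip_width": finger opening in m; "gripper_force": force on a finger pad.
Only numpy, scipy, OpenCV 4.12 (cv2) and the standard library are available. Lean on these libraries where they do the work, as an engineer would, in place of code of your own. Each camera call takes 0.05 s, during which the arm holds its last target. There are 200 camera calls.

## Task

Roll the knurled wheel of the moulding vice under a fingertip, stroke by stroke, until the jaw has closed so far that the white pointer on the jaw stands over the groove of the brass gauge beside it. Move the jaw by the wheel alone: do not touch the jaw, the gauge or the plaster moulding lying in the vice, do not squeeze the moulding, and leave the things standing around where they are. Then take the finger off the wheel.

Things in the scene. Friction and masses are not known exactly. Their poses are not given: they have to be found in the camera images.
- vice: Low bench vice fixed to the table: base plate 220 (x) x 110 (y) x 10 mm. Origin: centre of its underside, on the table. +x is the closing direction, z up. Fixed jaw at the +x end: face at x=+82 mm, 76 mm wide, top 40 mm above the table. Wheel axis at x=-60 mm; the cheeks beside the wheel (outer faces y=+-20 mm) reach 45 mm above the table, the cross block at x=-42..-30 mm reaches 30 mm.
- wheel: Dark steel knurled thumb wheel on edge, diameter 60 mm, 20 mm wide. Origin: its centre, 42 mm above the table, axis along the vice's y; the body turns with it. Turns lightly (about 1 N at the rim) and stays where left. Rolling its top toward the vice's +x closes the jaw, the other way opens it: 1 mm of rim travel moves the jaw 0.333 mm, so several strokes are needed.
- wheel_top (a point): Point on the vice where the top of the wheel rim is, 72 mm above the table; does not move; axes as the vice. A fingertip pressed lightly on the rim here (some 5 to 15 N; the wheel does not give) and drawn straight along the vice's x at that height rolls the wheel by friction. The tip must stay over this point to keep touching the rim: strokes of 10 to 20 mm.
- jaw: Moving jaw, steel, 76 mm wide, 14 mm thick, top 38.5 mm above the table. Origin: centre of the lower edge of its clamping face. It slides along the vice's x by 0 to 30 mm; it starts fully open, its face at the vice's x=+18 mm (gap to the fixed jaw 64 mm).
- pointer (a point): Tip of the thin white pointer (1.8 mm wide) that sticks out of the jaw's -y end, 26 mm above the table, just above the gauge. Axes as the vice.
- notch (a point): Middle of the 5 mm wide dark groove between the two brass blocks of the gauge, which rides on a rail along the vice's -y edge; 26 mm above the table, axes as the vice. At the start 10 to 21 mm farther along the vice's +x than the pointer. The setting is right when both agree along the vice's x; any offset along its y does not matter.
- moulding_piece: White cast plaster bead moulding, 34 x 120 x 29 mm, lying loose on the vice's base near the fixed jaw, its length along the jaws. Origin: centre of its underside, which is 10 mm above the table. It keeps at least 5 mm clear of the jaw when the pointer is at the groove.
- sanding_cork: Cork sanding block, 36 x 62 x 26 mm, loose on the table beside the wheel on the vice's +y side. Origin: centre of its underside.
- rubber_bowl: Green mixing bowl, 101 mm across, 56 mm high, loose. Origin: centre of its underside.
- tape_roll: Roll of tape lying flat, 70 mm across, 24 mm high, loose. Origin: centre of its underside.
- pigment_tin: Round tin, 62 mm across, 49 mm high, loose. Origin: centre of its underside.
- resin_bottle: White plastic bottle with screw cap, 60 mm across, 141 mm high, loose. Origin: centre of its underside.
- gauge: The brass gauge rider itself (21 x 12 x 12 mm); origin: middle of the rider, 17.5 mm above the table. It is stiff on its rail and must not be touched.

How it is judged:
On the way:
1. a fingertip is on the knurled wheel (contact force between the fingers and wheel above 0.5 N), for 0.2 s.
At the end, for the whole second after the job is handed in: The pointer stands over the gauge groove (within 2.5 mm of its middle along the vice), jaw and wheel at rest, the moulding still lying on the vice's base within 10 mm of where it lay, the things around within 20 mm of where they stood (x of pointer in the frame of notch between -0.0025 and 0.0025 m and linear speed of jaw below 0.002 m/s and angular speed of wheel below 0.1 rad/s and z of moulding_piece in the frame of vice below 0.013 m and distance of moulding_piece from where it was at the start of the episode below 0.01 m and distance of each of sanding_cork, rubber_bowl, tape_roll, pigment_tin, resin_bottle from where it was at the start of the episode below 0.02 m); the robot touches nothing.
It fails at once if the robot touches the jaw, the gauge or the moulding (contact force between any of the fingers, the arm and jaw above 1 N or contact force between any of the fingers, the arm and moulding_piece above 1 N or contact force between any of the fingers, the arm and gauge above 1 N).
It fails at once if the gauge is moved along its rail (distance of gauge from where it was at the start of the episode above 0.002 m).
It fails at once if the moulding is lifted off the vice (z of moulding_piece in the frame of vice above 0.018 m).
It fails at once if the jaw squeezes the moulding (contact force between jaw and moulding_piece above 3 N).
It fails at once if one of the things around the vice is moved or lifted by more than 20 mm (distance of any of sanding_cork, rubber_bowl, tape_roll, pigment_tin, resin_bottle from where it was at the start of the episode above 0.02 m).
It also fails if it takes over 51 s, if anything falls off the work surface, if the arm or the gripper's body presses on something with over 40 N, if the wrist force passes 120 N, or if a joint passes its speed limit or range.

## Working session

There is one attempt and no reset: what is moved stays moved. The work goes in short steps, Python scripts to look and compute and a tool call to move; the robot and the scene stay as the last step left them, time stands still between calls to the robot, and variables do not carry over. Pictures are saved under pics/ and viewed, at most 10 in all, crops included, and the job is handed in when it is done.

Besides the shell and the picture viewer there is one more tool, called as name(argument=value, ...) on one line, values as JSON. arm_command: Moves the arm, as the interface text tells. Its arguments: {"type":"object","properties":{"plan":{"type":"string"},"hand":{"type":"number"},"grip_force":{"type":"number"}},"required":["plan"]}

```bash
mkdir -p pics; cat > h.py <<'E'
import numpy as np, cv2
from scipy.spatial.transform import Rotation as R
from bench import r, eyes, ticket
def rot(a):
    a=np.array(a,float)
    if a.shape==(3,3): return a
    return R.from_rotvec(a).as_matrix() if a.size==3 else R.from_quat(a).as_matrix()
def cam(name,o=None):
    c=eyes.calibration(name)
    f=200/np.tan(np.radians(c["fov_y"])/2)
    if name=="wrist":
        T=np.array(c["tool_from_camera"]); Rt=rot(o["orientation"])
        return f,c["cx"],c["cy"],np.array(o["tcp_pos"])+Rt@T[:3,3],Rt@T[:3,:3]
    return f,c["cx"],c["cy"],np.array(c["origin"]),rot(c["attitude"])
def ray(K,u,v):
    f,cx,cy,o,A=K
    return o,A@np.array([(u-cx)/f,-(v-cy)/f,-1.])
def onz(K,u,v,z):
    o,d=ray(K,u,v); return o+d*(z-o[2])/d[2]
def proj(K,p):
    f,cx,cy,o,A=K; q=A.T@(np.array(p)-o); return cx+f*q[0]/-q[2], cy-f*q[1]/-q[2]
def grab(name,fn):
    o=r.get_obs(); im,d=eyes.grab_frame(name); cv2.imwrite("pics/"+fn,im[:,:,::-1]); np.savez("pics/"+fn+".npz",im=im,d=d); return cam(name,o),im,d
E
python3 - <<'E'
from h import *
print(r.get_obs())
for n in("scene","top","wrist"): print(n,eyes.calibration(n))
for n in("scene","top"): grab(n,n+"0.png")
a=cv2.imread("pics/scene0.png");b=cv2.imread("pics/top0.png")
E
```

```text
{'clock': 0.0, 'joints': array([ 1.20691827,  0.4778254 ,  0.02231842,  1.55644464, -0.01150424,
        1.10928755, -0.08313125]), 'qvel': array([-0.00037026,  0.00203284,  0.00040891,  0.00179449, -0.00065511,
       -0.0004067 , -0.00083091]), 'tau': array([-6.32156643e-04, -5.96457696e+01,  1.60782784e+00, -2.81198984e+01,
        1.24740784e-02,  9.53816925e-03,  1.64188918e-05]), 'tcp_pos': array([ 0.17063337, -0.65249614,  0.24431118]), 'orientation': array([-3.11414730e+00, -4.00462676e-01,  5.59873923e-04]), 'contact_force': array([ 0.62522088,  0.09731519, -0.07649274]), 'moment': array([0.00693587, 0.0135603 , 0.0004143 ]), 'gripper_force': 0.0, 'grip_width': 0.08543181343775426}
scene {'fov_y': 49.30844605619406, 'cx': 316.3779741703017, 'cy': 193.0375017209627, 'origin': array([0.01154739, 0.8379503 , 0.62605949]), 'attitude': array([ 0.44219615, -1.20837705, -2.20999094])}
top {'fov_y': 54.594661397819564, 'cx': 319.87287832170733, 'cy': 201.65741396945896, 'origin': array([0.43395089, 0.20545646, 0.92485709]), 'attitude': array([ 0.12069798, -0.13860387, -1.59156515])}
wrist {'fov_y': 62.65089758026458, 'cx': 320.3393199806776, 'cy': 203.34157646044687, 'tool_from_camera': array([[-3.21346759e-04,  9.44952571e-01,  3.27207174e-01,
         8.49529267e-02],
       [ 9.99999947e-01,  3.23147937e-04,  4.88597726e-05,
        -1.17805398e-03],
       [-5.95661557e-05,  3.27207173e-01, -9.44952625e-01,
        -1.28705715e-01],
       [ 0.00000000e+00,  0.00000000e+00,  0.00000000e+00,
         1.00000000e+00]])}
```

View pics/top0.png

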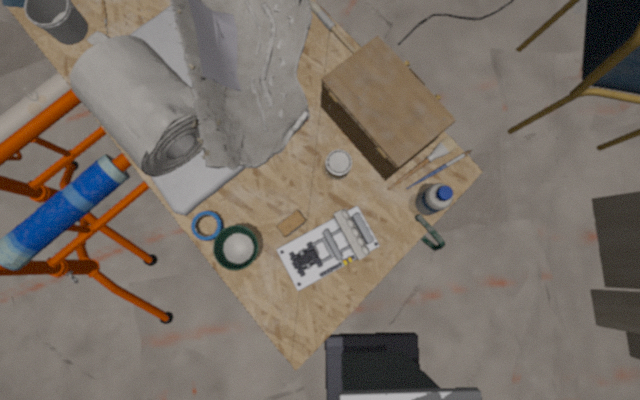

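View pics/scene0.png

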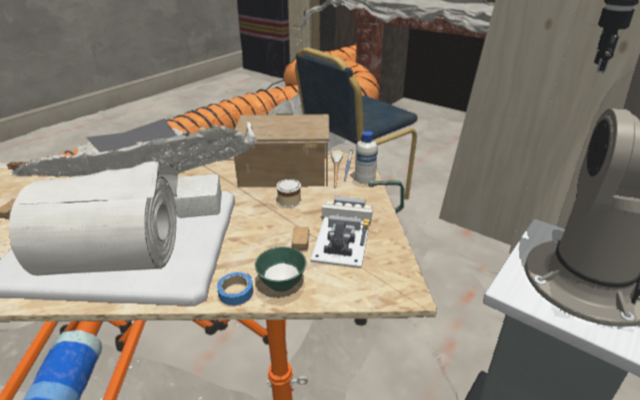

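The top view shows the vice plate between about (277,245), (362,207), (381,243) and (297,290). The dark wheel assembly is near (305,258), the brass gauge near (347,262) and the cork at (291,222). The scene view agrees.

```bash
python3 - <<'E'
from h import *
K=cam("top"); z=np.load("pics/top0.png.npz"); im=z["im"]; d=z["d"]
f,cx,cy,o,A=K
v,u=np.mgrid[190:300,265:395]
q=np.stack([(u-cx)/f,-(v-cy)/f,-np.ones_like(u,float)],-1)*d[190:300,265:395,None]
P=q@A.T+o
table=P[...,2]
print("z pct",np.percentile(table,[5,25,50,75,95]))
hsv=cv2.cvtColor(im,cv2.COLOR_RGB2HSV)[190:300,265:395]
m=((hsv[...,1]<45)&(hsv[...,2]>100)).astype(np.uint8)
m=cv2.morphologyEx(m,cv2.MORPH_CLOSE,np.ones((25,25)))
n,l,s,_=cv2.connectedComponentsWithStats(m); k=1+np.argmax(s[1:,4])
c,_=cv2.findContours((l==k).astype(np.uint8),0,1); c=max(c,key=cv2.contourArea)
# wheel region: dark high points
rect=cv2.minAreaRect(c); b=cv2.boxPoints(rect)+[265,190]; print(b)
w=np.array([onz(K,*p,0.01) for p in b]);print(w, np.linalg.norm(np.diff(w,axis=0),axis=1))
hi=(table>0.05)&(table<.08)&(l==k)
print("wheel high pts",hi.sum(),P[hi].mean(0),P[hi].max(0))
y=(hsv[...,0]>18)&(hsv[...,0]<35)&(hsv[...,1]>140)&(hsv[...,2]>90)
print("yellow",y.sum(),u[y].mean(),v[y].mean(),onz(K,u[y].mean(),v[y].mean(),.023))
for r_ in ("x",): cv2.imwrite("pics/crop.png",cv2.resize(im[190:300,265:395,::-1],None,fx=6,fy=5.4,interpolation=cv2.INTER_CUBIC))
E
```

```text
z pct [-0.00237001  0.00028684  0.00204023  0.01131713  0.03972665]
[[261.33957481 249.88251114]
 [359.28987885 199.50807571]
 [407.01487732 292.30667114]
 [309.06456757 342.68110657]]
[[ 0.47458462  0.33302409  0.01      ]
 [ 0.58868884  0.09846887  0.01      ]
 [ 0.36886339 -0.00260864  0.01      ]
 [ 0.26388509  0.22568848  0.01      ]] [0.26083696 0.24195018 0.25127678]
wheel high pts 239 [0.44995709 0.23145065 0.06599769] [0.46954645 0.25928325 0.07663318]
yellow 24 347.2083333333333 260.7083333333333 [0.44428731 0.13385538 0.023     ]
```

View pics/crop.png

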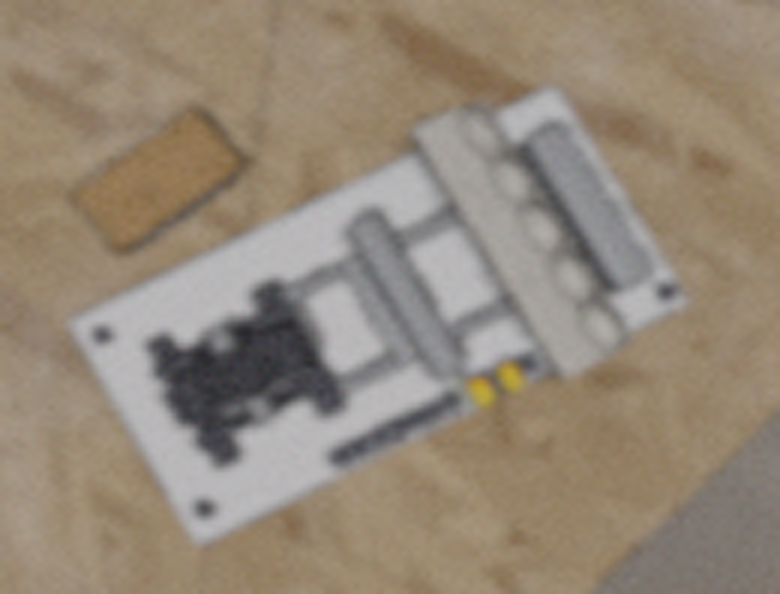

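```bash
python3 - <<'E'
from h import *
K=cam("top")
c=[onz(K,265+x/6,190+y/5.4,.01) for x,y in((70,322),(558,86),(690,298),(200,545))]
c=np.array(c);print(c,np.linalg.norm(np.diff(c,axis=0),axis=1))
ex=(c[1]+c[2]-c[0]-c[3]);ex/=np.linalg.norm(ex);ey=np.array([-ex[1],ex[0],0]);o=c.mean(0)
w=o-0.06*ex;w[2]=.072
print("origin",o,"ang",np.degrees(np.arctan2(ex[1],ex[0])),"wheeltop",w,proj(K,w), "gauge",(onz(K,347.2,260.7,.0235)-o)@ex,(onz(K,347.2,260.7,.0235)-o)@ey)
p=np.array(r.get_obs()["tcp_pos"]);print(np.degrees(np.arctan2(p[1],p[0])),np.hypot(*p[:2]),np.degrees(np.arctan2(w[1],w[0])),np.hypot(*w[:2]))
E
```

```text
[[0.47427285 0.29717922 0.01      ]
 [0.57320389 0.10221186 0.01      ]
 [0.47856368 0.05430795 0.01      ]
 [0.37851012 0.24801249 0.01      ]] [0.21863124 0.10607334 0.21801872]
origin [0.47613764 0.17542788 0.01      ] ang -62.889354727311456 wheeltop [0.44879502 0.22883557 0.072     ] (np.float64(305.3215535706576), np.float64(259.42684165447713)) gauge 0.022444788819212084 -0.04725717447335406
-75.34377804629561 0.6744927311178647 27.016526803199355 0.5037684838634796
```

arm_command(plan="0.059 -0.011 0 -5.1; 0.058 -0.011 0 -5.1; 0.058 -0.011 0 -5.1; 0.057 -0.011 0 -5.1; 0.056 -0.011 0 -5.1; 0.055 -0.011 0 -5.1; 0.055 -0.011 0 -5.1; 0.054 -0.011 0 -5.1; 0.053 -0.011 0 -5.1; 0.052 -0.011 0 -5.1", hand=1)

```text
clock: 1.35
tcp_pos: [0.5367, -0.2423, 0.2449]
orientation: [-2.637, -1.707, 0.0]
contact_force: [0.6, 1.1, 0.5]
grip_width: -0.0
gripper_force: 0.0
```

arm_command(plan="0.052 -0.011 0 -5.1; 0.051 -0.011 0 -5.1; 0.050 -0.011 0 -5.1; 0.049 -0.011 0 -5.1; 0.049 -0.011 0 -5.1; 0.048 -0.011 0 -5.1; 0.047 -0.011 0 -5.1; 0.046 -0.011 0 -5.1; 0.046 -0.011 0 -5.1; 0.045 -0.011 0 -5.3; 0 0 0 0; 0 0 0 0")

```text
clock: 2.85
tcp_pos: [0.4468, 0.2248, 0.245]
orientation: [1.646, 2.676, -0.001]
contact_force: [0.3, -0.0, 0.6]
grip_width: -0.0002
gripper_force: 0.0
```

```bash
cat > t.py <<'E'
from h import *
import sys
K,im,d=grab("wrist",sys.argv[1])
ob=r.get_obs(); Rt=rot(ob["orientation"]); p=np.array(ob["tcp_pos"])
print(p,"toolx ang",np.degrees(np.arctan2(Rt[1,0],Rt[0,0])),Rt[:,2])
w=np.array([.4488,.2288,.072]); print("to wheel, tool axes (tip)",Rt.T@(w-p)-[0,0,.014], "proj wheel",proj(K,w))
E
python3 t.py w1.png
```

```text
[0.44716683 0.22434237 0.2450107 ] toolx ang 116.736589486896 [-2.29411023e-04 -8.04740556e-04 -9.99999650e-01]
to wheel, tool axes (tip) [0.00335278 0.00356208 0.15900668] proj wheel (np.float64(323.4558575484812), np.float64(181.7330818573452))
```

View pics/w1.png

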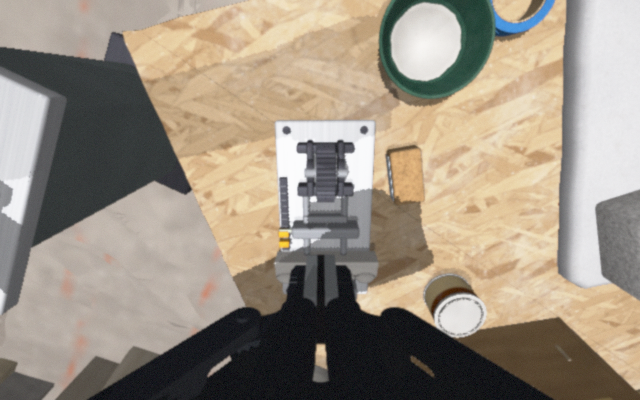

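The wrist view shows the wheel at about (326,170), the plate's near edge at row 121 from x=275 to 375, the brass gauge at (284,239) and the jaw at about row 228. I'll check the wheel position against the plate corners and the bolts.

```bash
python3 - <<'E'
from h import *
K=cam("wrist",r.get_obs())
im=np.load("pics/w1.png.npz")["im"]
a,b=onz(K,275,121,.01),onz(K,375.5,121,.01);print(a,b,np.linalg.norm(a-b))
e=b-a; e/=np.linalg.norm(e); ex=np.array([e[1],-e[0],0]); print(np.degrees(np.arctan2(ex[1],ex[0])))
m=(a+b)/2; w=m+.05*ex; w[2]=.072; print("wheel",w,proj(K,w),proj(K,[w[0],w[1],.042]))
cr=im[115:265,265:385,::-1]; cv2.imwrite("pics/w1c.png",cv2.resize(cr,None,fx=4,fy=4,interpolation=cv2.INTER_CUBIC))
E
```

```text
[0.38005485 0.25024664 0.01      ] [0.47679502 0.29894675 0.01      ] 0.1083067920261713
-63.2787907811401
wheel [0.45090742 0.22993645 0.072     ] (np.float64(325.87252251848645), np.float64(181.03435885027852)) (np.float64(325.4290755582513), np.float64(173.39542903473844))
```

View pics/w1c.png

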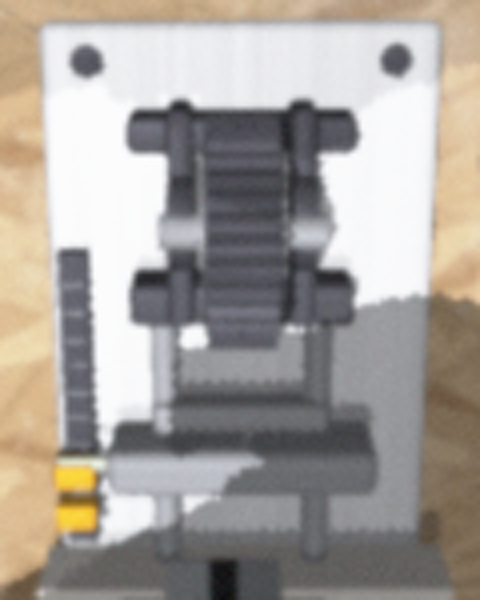

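arm_command(plan="0.011 0.006 0.05 0; 0 0 0.05 0; 0 0 0.04 0; 0 0 0.010 0; 0 0 0.004 0; 0 0 0 0; 0 0 0 0")

```text
clock: 3.78
tcp_pos: [0.4479, 0.2384, 0.0926]
orientation: [1.645, 2.675, 0.003]
contact_force: [0.3, -0.5, 0.4]
grip_width: -0.0002
gripper_force: 0.0
```

```bash
cat > s.py <<'E'
from h import *
ob=r.get_obs(); Rt=rot(ob["orientation"]); p=np.array(ob["tcp_pos"])
w=np.array([.4509,.2299,.072]); print(ob["clock"],p,"wheel top rel tip, tool axes",Rt.T@(w-p)-[0,0,.014],"F tool",Rt.T@ob["contact_force"])
E
python3 s.py; python3 t.py w2.png
```

```text
3.775 [0.44790163 0.23838666 0.09258523] wheel top rel tip, tool axes [-0.00892128 -0.00120418  0.00658461] F tool [-0.54604675  0.03060588 -0.44541749]
[0.44775169 0.23832208 0.09242576] toolx ang 116.83533498940191 [ 1.98257296e-03  7.16125399e-04 -9.99997778e-01]
to wheel, tool axes (tip) [-0.00896464 -0.00340585  0.00642097] proj wheel (np.float64(312.16005840004607), np.float64(280.5363009015052))
```

View pics/w2.png

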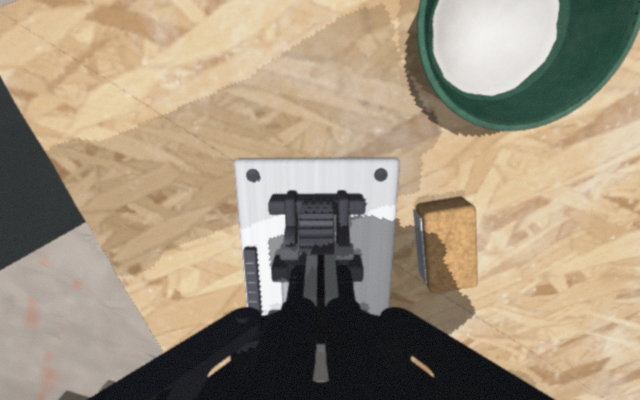

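The closed fingertip sits over the wheel (about 317,240), aligned to within 1–2 mm, and the gauge is hidden behind the gripper. Next I'll go down until it touches.

arm_command(plan="0 -0.001 0.004 0; 0 0 0.002 0; 0 0 0.001 0; 0 0 0 0; 0 0 0 0")

```text
clock: 4.45
tcp_pos: [0.4462, 0.2377, 0.0856]
orientation: [1.644, 2.675, -0.001]
contact_force: [-4.7, -3.7, 18.0]
grip_width: -0.0002
gripper_force: 8.8
```

arm_command(plan="-0.002 0 -0.0004 0; -0.002 0 0 0; -0.002 0 0 0; -0.002 0 0 0; -0.002 0 0 0; -0.002 0 0 0; -0.002 0 0 0; -0.002 0 0 0; 0 0 0 0; 0 0 0 0")

```text
clock: 5.7
tcp_pos: [0.4533, 0.2236, 0.0858]
orientation: [1.644, 2.676, -0.0]
contact_force: [-3.3, -1.6, 14.7]
grip_width: -0.0
gripper_force: 7.2
```

Next I'll lift, go back up and look to measure how far the jaw travelled.

arm_command(plan="0 0 -0.010 0; 0.01 0 -0.06 0; 0.01 0 -0.06 0; 0 0 0 0; 0 0 0 0; 0 0 0 0")

```text
clock: 6.45
tcp_pos: [0.4437, 0.2402, 0.2134]
orientation: [-1.645, -2.675, 0.004]
contact_force: [-0.1, -0.6, -0.5]
grip_width: 0.0
gripper_force: 0.0
```

```bash
python3 s.py; python3 - <<'E'
from h import *
K,im,d=grab("wrist","w3.png")
ex=np.array([np.cos(np.radians(-63.2)),np.sin(np.radians(-63.2)),0]); ey=np.array([-ex[1],ex[0],0])
V=np.array([.4509,.2299,0])+.06*ex
u,v=proj(K,V+.025*ex-.049*ey+[0,0,.026]); print("gauge approx",u,v)
u,v=int(u),int(v); x0,y0=u-40,v-40
print("origin crop",x0,y0)
cv2.imwrite("pics/w3c.png",cv2.resize(im[y0:y0+80,x0:x0+100,::-1],None,fx=7,fy=7,interpolation=cv2.INTER_CUBIC))
E
```

```text
6.45 [0.44365235 0.24024667 0.21336861] wheel top rel tip, tool axes [-0.01248499  0.00218113  0.12736489] F tool [-0.50705522 -0.34327864  0.51118406]
gauge approx 276.8989577846039 266.9299618077016
origin crop 236 226
```

View pics/w3c.png

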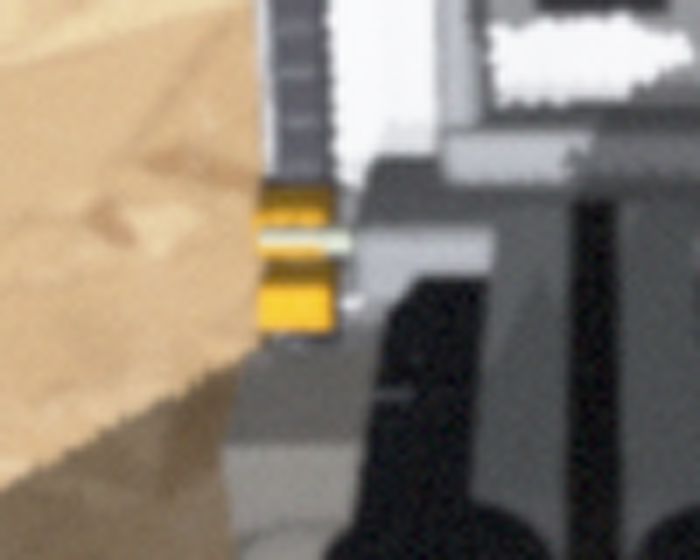

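The crop shows the white pointer at row 240, column 295. The far brass block runs from row 285 to 332, with the dark groove in front of it at about rows 256–285. Now I'll work out the remaining distance.

```bash
python3 - <<'E'
from h import *
K=cam("wrist",r.get_obs())
ex=np.array([np.cos(np.radians(-63.2)),np.sin(np.radians(-63.2)),0]); ey=np.array([-ex[1],ex[0],0]); V=np.array([.4509,.2299,0])+.06*ex
g=lambda x,y,z:(lambda p:np.round(1e3*np.array([(p-V)@ex,(p-V)@ey]),1))(onz(K,236+x/7,226+y/7,z))
print("ptr",g(295,240,.026),"far block",g(295,285,.0235),g(295,332,.0235))
K0=None
z=np.load("pics/w3.png.npz")["im"]
print(z[226+24:226+50,236+41].tolist())
# start picture: pose at w1
o={"tcp_pos":[0.44717,0.22434,0.24501],"orientation":[1.646,2.676,-.001]}
K=cam("wrist",o)
h=lambda x,y,z:(lambda p:np.round(1e3*np.array([(p-V)@ex,(p-V)@ey]),1))(onz(K,265+x/4,115+y/4,z))
print("start ptr",h(80,462,.026),"far block",h(76,503,.0235),h(76,532,.0235))
E
```

```text
ptr [ 16.7 -47.2] far block [ 26.1 -47.9] [ 34.5 -48.2]
[[110, 112, 119], [100, 95, 99], [95, 81, 65], [115, 91, 44], [124, 92, 27], [153, 115, 38], [204, 153, 50], [218, 167, 62], [181, 159, 116], [196, 196, 175], [232, 223, 189], [236, 201, 121], [208, 163, 75], [146, 116, 60], [120, 90, 36], [128, 96, 29], [173, 130, 42], [230, 178, 49], [247, 204, 56], [247, 206, 51], [247, 206, 57], [246, 202, 61], [233, 185, 77], [162, 133, 96], [104, 102, 104], [106, 107, 108]]
start ptr [ 11.4 -46. ] far block [ 25.6 -48. ] [ 35.1 -48.3]
```

arm_command(plan="-0.003 0 0.06 0; -0.004 0 0.055 0; 0 0 0.01 0; 0 0 0.005 0; 0 0 0 0; 0 0 0 0; -0.002 0 0 0; -0.002 0 0 0; -0.002 0 0 0; -0.002 0 0 0; -0.002 0 0 0; 0 0 0 0; 0 0 0 0")

```text
clock: 8.12
tcp_pos: [0.453, 0.2266, 0.0859]
orientation: [1.645, 2.675, 0.003]
contact_force: [-1.6, -0.3, 7.1]
grip_width: -0.0001
gripper_force: 3.9
```

arm_command(plan="0 0 -0.006 0; 0.010 0 0 0; 0 0 0.003 0; 0 0 0.003 0; 0 0 0 0; 0 0 0 0; -0.002 0 0 0; -0.002 0 0 0; -0.002 0 0 0; -0.002 0 0 0; -0.002 0 0 0; 0 0 0 0; 0 0 0 0")

```text
clock: 9.75
tcp_pos: [0.452, 0.2264, 0.0858]
orientation: [1.644, 2.676, -0.0]
contact_force: [-4.9, -1.9, 18.2]
grip_width: -0.0002
gripper_force: 9.0
```

arm_command(plan="0 0 -0.010 0; 0.01 0 -0.06 0; 0.01 0 -0.06 0; 0 0 0 0; 0 0 0 0; 0 0 0 0")

```text
clock: 10.5
tcp_pos: [0.4423, 0.2428, 0.2132]
orientation: [-1.645, -2.675, 0.004]
contact_force: [-0.9, -0.0, 0.7]
grip_width: 0.0001
gripper_force: 0.0
```

```bash
python3 - <<'E'
from h import *
K,im,d=grab("wrist","w4.png")
ex=np.array([np.cos(np.radians(-63.2)),np.sin(np.radians(-63.2)),0]); ey=np.array([-ex[1],ex[0],0])
V=np.array([.4509,.2299,0])+.06*ex
u,v=proj(K,V+.025*ex-.049*ey+[0,0,.026]); u,v=int(u),int(v); x0,y0=u-40,v-40
print("crop",x0,y0,[np.round(proj(K,V+x*ex-.048*ey+[0,0,.026]),1).tolist() for x in (.0167,.0236)])
cv2.imwrite("pics/w4c.png",cv2.resize(im[y0:y0+80,x0:x0+100,::-1],None,fx=7,fy=7,interpolation=cv2.INTER_CUBIC))
E
```

```text
crop 237 229 [[277.7, 262.6], [277.9, 268.2]]
```

View pics/w4c.png

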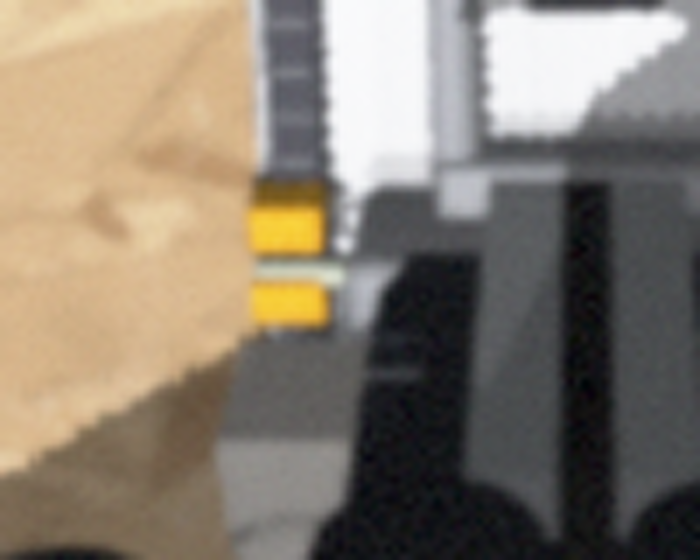

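The pointer (row 271) now stands between the brass blocks, which span rows 205–252 and 283–327. It is within about 0.7 mm of the groove's middle, and the arm is clear of everything, so I'm handing in.

```bash
python3 -c "
from bench import ticket
print(ticket.hand_in())"
```

```text
the job is handed in; nothing more can be done
None
```

I rolled the wheel in three strokes until the pointer stood over the gauge groove, within about 0.7 mm of its middle in the last picture; then I lifted the finger clear and handed the job in at about 10.5 s (no verdict was returned).

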